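Swap the bracket's transit pin for the guide rod

ROBOT

A 7-joint arm with a two-finger parallel gripper is mounted at the origin on a cart in front of the work surface, level with it; the furniture and walls round the work are solid. World frame = base frame: x ahead of the robot, y to its left, z up, the work surface at z = 0. Lengths are in m, angles in rad, forces in N, time in s.
With the tool pointing down it reaches from about 0.4 to 0.85 m from the base axis. Payload 4.4 kg.
Tool frame: the origin (TCP) lies on the mounting face of the last link; the fingertips stand 199 mm ahead of it and the grasp point (between the pads) lies 180 mm ahead of it; z points along the fingers, y is the line along which they close (so a half turn about z gives the same grasp; the last joint's range is limited). The gripper opens to 94 mm and grips with 3 to 60 N. Pads are 16 mm wide; open, the fingers measure 119 mm over their backs; the gripper's body (75 mm by 177 mm) begins 78 mm behind the grasp point.
Start: joints at [-1.351, 0.628, 0.038, 1.517, -0.027, 0.996, -0.02], TCP at [0.183, 0.624, 0.405] pointing down, gripper open.
Joint ranges: [-3.06, 3.06], [-0.37, 2.12], [-1.25, 1.32], [0.18, 2.47], [-1.1, 4.24], [0.23, 1.98], [-2.94, 2.94]. Speed limits (rad/s): [2.57, 2.57, 3.14, 3.14, 3.14, 3.14, 3.14].

INTERFACE

Orientations are given as a unit quaternion [w, x, y, z].
In Python, from plant import * gives the robot as it stands. The module is installed in compiled form; this text tells all that it offers.
- The arm moves only by the tool jog_arm, never from a script. Its argument "motion" is one flat list of numbers, 7 for each row, row after row: the closure in counts, from 0 (fully open) to 255 (shut), then the shift along the tool's x, y, z in m, then the turn, a rotation vector about the tool's x, y, z in degrees. A call has 1 to 12 rows; each row shifts and turns the commanded pose from where the row before left it, along the tool's axes as they then stand; what a row does not reach is not made up. A row lasts 1/8 s, in which the tool goes at most 62.5 mm and 10.7 degrees, less where a joint would pass 70% of its speed; a pose out of reach is approached as far as the arm can. A call is refused whole if a number of a shift passes 0.0625 or a number of a turn 10.7, either way. A call with a gripper value outside its range is refused whole. The fingers move at their own pace and stop on an object; the grip force is fixed at half the most. Time passes only in rows, so rows that do not move let the fingers close. It gives the time, the measured TCP pose, the force, the opening and the grip force at its end, in the units of the state.
- sense(): the state, without advancing time (a new reading comes with each control period).
- get_image(name): name is "side" or "top"; returns (picture, depth): 384x512x3 uint8, blue, green, red; 384x512 float32, m along the optical axis (not along the pixel's ray), 0 where there is no reading.
- get_calibration(name): a dict with "intrinsics" (3x3 intrinsics, pixels), "eye" and "orientation" of the camera in the world. Camera axes: x right, y up, looking along -z (the intrinsics and any distortion apply to the point x, -y, -z); pixel columns grow to the right and rows downward; lengths in m; the calibration is good to about 2 mm. A picture is of the moment at which its call begins. get_calibration takes no time and is no camera call.
- hand_in(): hands the job in; it is judged then, once.
The state is a dict: "time": time; "qpos": joint angles; "joint_velocities": joint speeds; "tau": joint torques, N m; "position": TCP position; "tcp_rot": TCP orientation; "wrist_force": force on the tool from outside, world axes, zero at the start; "torque": the same for the moment, N m; "opening": finger opening in m; "grasp_force": force on a finger pad.
Only numpy, scipy, OpenCV 4.12 (cv2) and the standard library are available. Lean on these libraries where they do the work, as an engineer would, in place of code of your own. Each camera call takes 0.05 s, during which the arm holds its last target. There are 200 camera calls.

TASK

Swap the red-handled transit pin in the blue bracket for the guide rod: draw the pin up out of the two bushings and park it in the open notch at the bracket's side, standing free with its collar resting on the notch. Then take the black-handled rod from its stand and thread it down through the upper bushing and on through the lower one. Finish still gripping the rod, with its tip showing below the lower arm and its collar held about 2 cm clear above the upper arm so that I can slip a slotted spacer under it, and leave everything else where it stands.

Things in the scene. Friction and masses are not known exactly. Their poses are not given: they have to be found in the camera images.
- bracket: Blue bracket, fixed. Origin: on its bores' axis, on the bench; z up; yaw within 0.45. Two level arms 56 x 56 x 12 mm, one above the other, tops 56 and 98 mm above the bench, each with a brass-lined 15 mm through bore at x=y=0. A spine joins them at x 28 to 44 mm, no higher than the upper arm. The upper arm goes on to +y as a fork with the notch. Base plate 82 x 118 x 6 mm.
- bore_top (a point): Middle of the upper bore's mouth, on top of the upper arm, 98 mm above the bench.
- notch (a point): Parking place, on the fork's top face (98 mm above the bench), 57 mm from the bores' axis along the bracket's +y. The notch is 16 mm wide, open above, below and at its +y end; along y it runs from 10 mm before this point (closed end) to 23 mm beyond it (mouth), between 12 mm prongs. Park the pin's axis here, or up to 7 mm nearer the bores or 13 mm nearer the mouth.
- pin: Transit pin, about 80 g, upright in both bores, collar on the upper arm. Origin: on its axis, at the collar's underside; z up the axis to the grip. Steel shank 12 mm in diameter to 50 mm below the origin (last 8 mm tapered to a 5 mm nose); collar 26 mm in diameter from 0 to 5 mm; round red grip 18 mm in diameter from 5 to 42 mm.
- rod: Guide rod, about 130 g, upright in the rod stand, collar on its rim. Origin: on its axis, at the collar's underside; z up the axis to the grip. Steel shank 12 mm in diameter to 88 mm below the origin (last 8 mm tapered to a 5 mm nose); collar 26 mm in diameter from 0 to 5 mm; round black grip 18 mm in diameter from 5 to 42 mm.
- rod_tip (a point): Tip of the rod's shank, 88 mm below the rod's origin along its axis.
- rod_stand: Grey tube 44 mm in diameter with a vertical 15 mm bore, its rim 96 mm above the bench, on a 70 x 70 x 6 mm foot, fixed to the bench, either right of the bracket or left of it beyond the gap between the benches. Origin: under its middle, on the bench.
- carton: Bystander: small white carton, 50 x 62 x 55 mm, origin under its middle; it stands on the side where the rod stand is not.
- flux_jar: Bystander: brown jar with a white cap, 44 mm in diameter, 47 mm high, origin under its middle.
- tin: Bystander: low round white tin, 38 mm in diameter, 19 mm high, origin under its middle.
- tape_roll: Bystander: amber tape roll lying flat, 60 mm in diameter, 12 mm high, origin under its middle.
Mind the look-alikes: they are no part of the job. What is shaped like the pin but green, turquoise or yellow is not meant.

How it is judged:
On the way, in this order (a step that is already met when the one before it is completed fails the run):
1. the pin is parked in the notch, its collar on the fork, and let go (x of pin in the frame of bracket between -0.005 and 0.005 m and y of pin in the frame of bracket between 0.049 and 0.074 m and z of pin in the frame of bracket between 0.095 and 0.101 m and angle between pin's own z axis and vertical below 0.12 rad and contact force between the fingers and pin below 0.2 N and linear speed of pin below 0.03 m/s), for 0.2 s.
2. the rod's tip has come down through the upper bushing (x of rod_tip in the frame of bracket between -0.004 and 0.004 m and y of rod_tip in the frame of bracket between -0.004 and 0.004 m and angle between the z axis of rod and the z axis of bracket, either way round below 0.1 rad and z of rod_tip in the frame of bracket below 0.084 m), for 0.05 s.
At the end, for the whole second after the job is handed in: Pin hanging upright in the notch, collar within 3 mm of its top, axis 49 to 74 mm from the bores' and within 5 mm across, still, let go. Rod held still in the fingers within 4 mm of and parallel (0.1 rad) to the bores' axis, collar 8 to 31 mm above the upper arm. Bystanders moved under 30 mm (all of step 1 and x of rod_tip in the frame of bracket between -0.004 and 0.004 m and y of rod_tip in the frame of bracket between -0.004 and 0.004 m and angle between the z axis of rod and the z axis of bracket, either way round below 0.1 rad and z of rod in the frame of bracket between 0.106 and 0.129 m and contact force between the fingers and rod above 1 N and linear speed of rod below 0.02 m/s and distance of each of carton, flux_jar, tin, tape_roll from where it was at the start of the episode below 0.03 m); the arm keeps its last pose, push and grip.
It fails at once if a bystander is pushed by more than 30 mm (distance of any of carton, flux_jar, tin, tape_roll from where it was at the start of the episode above 0.03 m).
It also fails if it takes over 61 s, if anything falls off the work surface, if the arm or the gripper's body presses on something with over 40 N, if the wrist force passes 120 N, or if a joint passes its speed limit or range.

## Working session

There is one attempt and no reset: what is moved stays moved. The work goes in short steps, Python scripts to look and compute and a tool call to move; the robot and the scene stay as the last step left them, time stands still between calls to the robot, and variables do not carry over. Pictures are saved under pics/ and viewed, at most 10 in all, crops included, and the job is handed in when it is done.

Besides the shell and the picture viewer there is one more tool, called after "Call:" as name(argument=value, ...) on one line, values as JSON. jog_arm: Moves the arm, as the interface text tells. Its arguments: {"type":"object","properties":{"motion":{"type":"array"}},"required":["motion"]}

```bash
mkdir -p pics; cat > h.py <<'E'
from plant import *
import numpy as np, cv2
from scipy.spatial.transform import Rotation as R
def rot(q): return R.from_quat([q[1],q[2],q[3],q[0]])
def cam(n):
    c=get_calibration(n); o=np.array(c["orientation"],float)
    M=o if o.shape==(3,3) else rot(o).as_matrix()
    return np.array(c["intrinsics"]),np.array(c["eye"]),M
def ray(n,u,v):
    K,e,M=cam(n); d=np.linalg.inv(K)@[u,v,1]; return e,M@np.array([d[0],-d[1],-d[2]])
def onplane(n,u,v,z):
    e,d=ray(n,u,v); return e+d*(z-e[2])/d[2]
def cloud(n,D):
    K,e,M=cam(n); v,u=np.mgrid[:384,:512]
    d=np.stack([(u-K[0,2])/K[0,0],-(v-K[1,2])/K[1,1],-np.ones_like(u)],-1)
    return e+(d*D[...,None])@M.T
E
python3 - <<'E'
from h import *
for n in("side","top"):
    p,D=get_image(n); cv2.imwrite(f"pics/{n}0.png",p); np.savez(f"{n}0.npz",p=p,D=D); print(n,get_calibration(n))
print(sense())
E
```

```text
side {'intrinsics': array([[376.14385458,   0.        , 252.90104571],
       [  0.        , 376.14385458, 192.62371374],
       [  0.        ,   0.        ,   1.        ]]), 'eye': array([ 0.03575147, -0.38502744,  0.89257924]), 'orientation': array([ 0.83153027,  0.27445001, -0.15951549, -0.45583924])}
top {'intrinsics': array([[358.72369396,   0.        , 263.00060733],
       [  0.        , 358.72369396, 189.10221342],
       [  0.        ,   0.        ,   1.        ]]), 'eye': array([ 0.42745731, -0.0924928 ,  1.0660195 ]), 'orientation': array([ 0.70650504,  0.03751716, -0.04399565, -0.7053421 ])}
{'time': 0.1, 'qpos': array([-1.35078611,  0.62921968,  0.03842827,  1.51822721, -0.02699724,
        0.99630755, -0.02000993]), 'joint_velocities': array([-8.27424623e-04, -2.09860238e-03,  3.28087260e-04, -3.68121250e-03,
       -4.97200166e-06,  1.19964759e-03,  1.10817293e-03]), 'tau': array([ 3.69552479e-03, -5.50793302e+01,  1.14738196e+00, -1.87114978e+01,
       -5.22109761e-02,  1.92978687e-02,  4.54546387e-05]), 'position': array([0.18314657, 0.62340197, 0.40388056]), 'tcp_rot': array([-1.13917090e-04,  1.42416267e-01,  9.89806512e-01, -8.14318062e-04]), 'wrist_force': array([ 0.10490762, -1.04734352, -0.3173534 ]), 'torque': array([-0.01905584, -0.04358229, -0.00697389]), 'grasp_force': 0.0, 'opening': 0.09400101194463047}
```

View pics/side0.png

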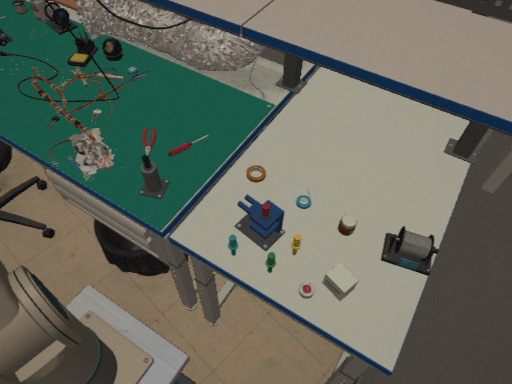

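View pics/top0.png

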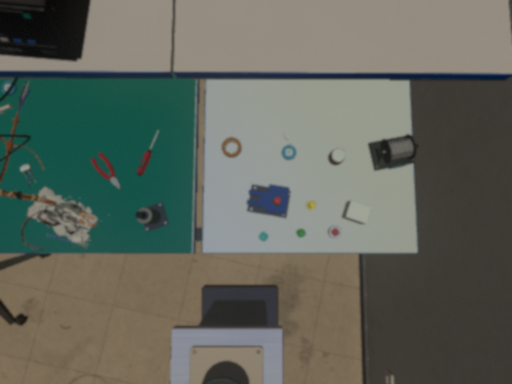

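The side view shows the blue bracket at (262,222) with its red pin at (266,210), the fork pointing left to (243,203), and the black rod in its stand at (150,175) on the green bench. The top view shows the bracket at (270,200), the pin at (278,201), the rod at (145,214), and a shelf edge at row 75.

```bash
python3 - <<'E'
from h import *
out=[]
for n in("top","side"):
    z=np.load(f"{n}0.npz"); p,D=z["p"],z["D"]; C=cloud(n,D); hsv=cv2.cvtColor(p,cv2.COLOR_BGR2HSV)
    H,S,V=[hsv[...,i].astype(int) for i in range(3)]
    near=(C[...,0]>.3)&(C[...,0]<.85)&(D>0)
    print(n,"shelf", [np.round(C[r,c],3) for r,c in((60,300),(74,300))])
    blue=(H>100)&(H<130)&(S>110)&near&(C[...,1]<.12)&(C[...,1]>-.3)
    P=C[blue]; t=P[(P[:,2]>.088)&(P[:,2]<.108)]
    print("blue",blue.sum(),len(t),t.mean(0).round(4), P.min(0).round(3),P.max(0).round(3))
    r=cv2.minAreaRect(t[:,:2].astype(np.float32)*1000); print("rect",r)
    red=((H<8)|(H>172))&(S>130)&near&(abs(C[...,1]+.09)<.25)
    k,l,st,ce=cv2.connectedComponentsWithStats(red.astype(np.uint8))
    for i in range(1,k):
        if st[i,4]>8: print("red",st[i],ce[i].round(1),np.median(C[l==i],0).round(4),C[l==i][:,2].max().round(3))
    # rod: things above green bench z>.05 near stand
    m=near&(C[...,2]>.105)&(C[...,2]<.16)&(C[...,1]>.1)&(C[...,1]<.6)&(C[...,0]<.6)
    k,l,st,ce=cv2.connectedComponentsWithStats(m.astype(np.uint8))
    for i in range(1,k):
        if st[i,4]>8:
            Q=C[l==i]; print("rod",st[i],ce[i].round(1),np.median(Q,0).round(4),Q.max(0).round(3),Q.min(0).round(3))
    y0,x0=(165,120) if n=="top" else (140,120)
    out.append(cv2.resize(p[y0:y0+110,x0:x0+200],(800,440)[:2],interpolation=cv2.INTER_CUBIC)[:300*2])
    h=(C[...,2]>.02)&near&(C[...,2]<.3)
    k,l,st,ce=cv2.connectedComponentsWithStats(h.astype(np.uint8))
    for i in range(1,k):
        if st[i,4]>15: print("obj",ce[i].round(),C[l==i].mean(0).round(3),C[l==i].max(0).round(3))
cv2.imwrite("pics/topcrop.png",out[0])
E
```

```text
top shelf [array([ 0.738, -0.166,  0.442]), array([ 0.713, -0.166,  0.437])]
blue 1270 565 [ 0.5131 -0.1243  0.0976] [ 0.477 -0.299  0.003] [0.714 0.12  0.443]
rect ((516.5016479492188, -114.80258178710938), (101.11488342285156, 68.52719116210938), 79.71430206298828)
red [275 198   6   5  25] [277.2 199.9] [ 0.5065 -0.1373  0.1391] 0.143
rod [136 212  11   7  65] [140.9 215. ] [0.4672 0.2149 0.136 ] [0.476 0.226 0.142] [0.459 0.209 0.106]
obj [463. 184.] [ 0.548 -0.6    0.177] [ 0.85  -0.596  0.3  ]
obj [ 16. 136.] [0.689 0.588 0.083] [0.705 0.592 0.141]
obj [397. 149.] [ 0.658 -0.483  0.07 ] [ 0.703 -0.431  0.094]
obj [337. 156.] [ 0.643 -0.318  0.043] [ 0.665 -0.299  0.051]
obj [399. 166.] [ 0.615 -0.498  0.038] [ 0.621 -0.475  0.049]
obj [272. 199.] [ 0.512 -0.126  0.099] [ 0.551 -0.058  0.143]
obj [ 42. 197.] [0.525 0.542 0.021] [0.536 0.549 0.024]
obj [311. 205.] [ 0.498 -0.234  0.075] [ 0.511 -0.226  0.094]
obj [357. 212.] [ 0.48  -0.369  0.052] [ 0.513 -0.335  0.059]
obj [ 72. 214.] [0.474 0.451 0.022] [0.495 0.462 0.026]
obj [148. 216.] [0.467 0.21  0.089] [0.489 0.238 0.142]
[... 879 characters left out ...]
512 0.023] [0.477 0.525 0.028]
obj [ 97. 151.] [0.472 0.453 0.021] [0.493 0.463 0.024]
obj [470. 286.] [ 0.546 -0.598  0.182] [ 0.85  -0.568  0.3  ]
obj [149. 173.] [0.46  0.211 0.08 ] [0.487 0.241 0.139]
obj [263. 216.] [ 0.505 -0.132  0.087] [ 0.551 -0.056  0.141]
obj [347. 223.] [ 0.638 -0.32   0.04 ] [ 0.663 -0.298  0.049]
obj [413. 244.] [ 0.651 -0.488  0.067] [ 0.703 -0.431  0.093]
obj [232. 243.] [ 0.407 -0.105  0.069] [ 0.421 -0.09   0.094]
obj [296. 242.] [ 0.494 -0.237  0.068] [ 0.507 -0.224  0.094]
obj [270. 260.] [ 0.416 -0.209  0.069] [ 0.431 -0.195  0.094]
obj [408. 263.] [ 0.614 -0.497  0.034] [ 0.621 -0.474  0.047]
obj [340. 279.] [ 0.473 -0.371  0.049] [ 0.512 -0.334  0.06 ]
```

View pics/topcrop.png

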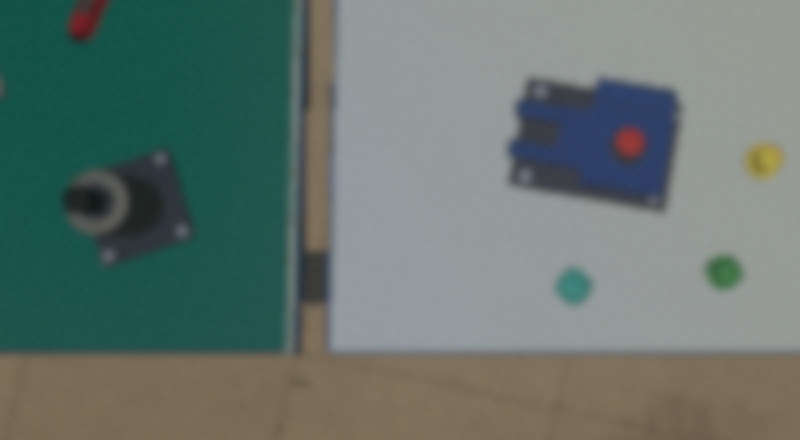

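The crop shows the bracket at yaw of about -10°, with the fork to the left at (515,130), the red pin at (630,143), and the rod at (85,202) in its stand.

```bash
cat >> h.py <<'E'
def plan(x,y,z,head,n,s=None):
    """equal rows from the measured pose to a tool-down pose whose y axis heads head deg"""
    s=s or sense(); R0=rot(s["tcp_rot"]); a=np.radians(head)
    Y=np.array([np.cos(a),np.sin(a),0]); Z=np.array([0,0,-1.]); R1=R.from_matrix(np.stack([np.cross(Y,Z),Y,Z],1))
    rv=(R0.inv()*R1).as_rotvec()/n; Q=R.from_rotvec(rv).as_matrix()
    S=sum(np.linalg.matrix_power(Q,k) for k in range(n))
    d=np.linalg.solve(S,R0.inv().apply(np.array([x,y,z])-s["position"]))
    print(n,"rows",d.round(4),np.degrees(rv).round(2))
def show():
    s=sense(); r=rot(s["tcp_rot"]).as_matrix()
    print("t",s["time"],"p",s["position"].round(4),"head",np.degrees(np.arctan2(r[1,1],r[0,1])).round(2),"z",r[:,2].round(4),"F",s["wrist_force"].round(1),"T",s["torque"].round(2),"open",round(s["opening"],4),"g",round(s["grasp_force"],1),"q",s["qpos"].round(2))
E
python3 - <<'E'
from h import *
print(onplane("top",277.2,199.9,.139),onplane("side",265.3,209.5,.123), onplane("top",140.9,215,.137),onplane("side",145.4,160.5,.121))
plan(.505,-.1385,.37,-10.,15)
E
```

```text
[ 0.5067561  -0.13779987  0.139     ] [ 0.5049754  -0.13906775  0.123     ] [0.46721338 0.21369409 0.137     ] [0.4673316  0.22056209 0.121     ]
15 rows [-0.0591 -0.0122  0.0023] [-0.01  0.    5.57]
```

Call:
jog_arm(motion=[0,-0.059,-0.012,0.002,0,0,5.6,0,-0.059,-0.012,0.002,0,0,5.6,0,-0.059,-0.012,0.002,0,0,5.6,0,-0.059,-0.012,0.002,0,0,5.6,0,-0.059,-0.012,0.002,0,0,5.6,0,-0.059,-0.012,0.002,0,0,5.6,0,-0.059,-0.012,0.002,0,0,5.6,0,-0.059,-0.012,0.002,0,0,5.6,0,-0.059,-0.012,0.002,0,0,5.6,0,-0.059,-0.012,0.002,0,0,5.6,0,-0.059,-0.012,0.002,0,0,5.6,0,-0.059,-0.012,0.002,0,0,5.6])

```text
time: 1.6
position: [0.538, 0.0391, 0.3804]
tcp_rot: [0.0, 0.668, 0.745, -0.0]
wrist_force: [-0.2, 0.5, -0.5]
opening: 0.0938
grasp_force: 0.0
```

```bash
python3 -c "
from h import *
show(); plan(.505,-.1385,.36,-10.,5)"
```

```text
t 1.6 p [0.538  0.0391 0.3804] head 6.24 z [ 1.e-04 -2.e-04 -1.e+00] F [-0.2  0.5 -0.5] T [-0.08 -0.02  0.02] open 0.0938 g 0.0 q [-0.36  0.52  0.35  1.86 -0.24  0.8   0.23]
5 rows [-0.0357 -0.0065  0.0041] [0.   0.   3.25]
```

Call:
jog_arm(motion=[0,-0.036,-0.0065,0.004,0,0,3.25,0,-0.036,-0.0065,0.004,0,0,3.25,0,-0.036,-0.0065,0.004,0,0,3.25,0,-0.036,-0.0065,0.004,0,0,3.25,0,0,0,0,0,0,0,0,0,0,0,0,0,0])

```text
time: 2.35
position: [0.516, -0.1026, 0.3645]
tcp_rot: [-0.0, 0.746, 0.666, 0.0]
wrist_force: [0.1, 0.3, 0.4]
opening: 0.094
grasp_force: 0.0
```

```bash
python3 -c "
from h import *
show(); plan(.505,-.1385,.36,-10.,2)
p,D=get_image('side'); cv2.imwrite('pics/s1.png',cv2.resize(p[130:290,160:360],(800,640)[:2],interpolation=cv2.INTER_CUBIC)[:600])"
```

```text
t 2.35 p [ 0.516  -0.1026  0.3645] head -6.53 z [-3.e-04  9.e-04 -1.e+00] F [0.1 0.3 0.4] T [-0.04  0.08 -0.04] open 0.094 g 0.0 q [-0.12  0.53  0.4   1.91 -0.29  0.75  0.33]
2 rows [-0.0185 -0.0031  0.0022] [-0.01 -0.02  1.74]
```

View pics/s1.png

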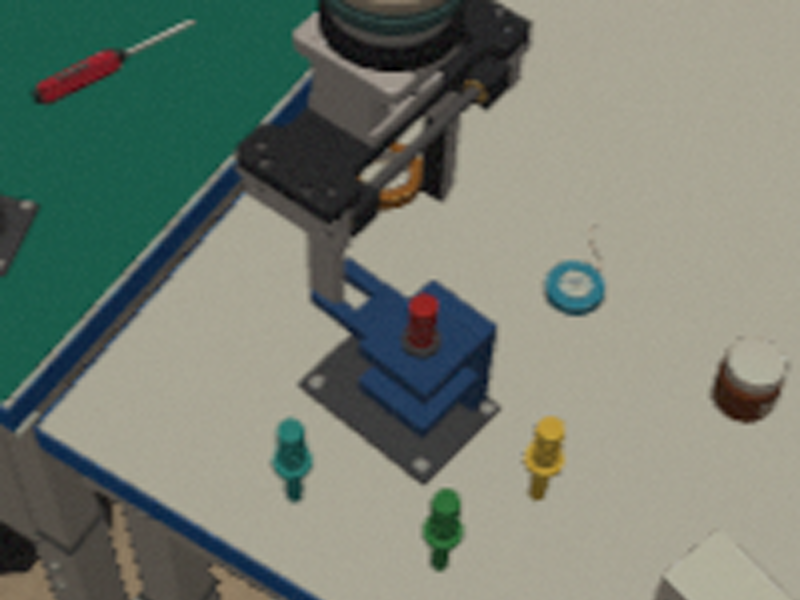

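The picture shows the open gripper up and left of the red pin (422,320), ahead of the bracket; the decoys at (290,455), (443,525) and (547,455) are clear. Now I turn to close along the bracket's y first, to centre that axis.

```bash
python3 -c "
from h import *
plan(.505,-.1385,.36,80.,9)"
```

```text
9 rows [-0.0031 -0.0035  0.0005] [ 0.   -0.01 -9.61]
```

Call:
jog_arm(motion=[0,-0.003,-0.0035,0,0,0,-9.6,0,-0.003,-0.0035,0,0,0,-9.6,0,-0.003,-0.0035,0,0,0,-9.6,0,-0.003,-0.0035,0,0,0,-9.6,0,-0.003,-0.0035,0,0,0,-9.6,0,-0.003,-0.0035,0,0,0,-9.6,0,-0.003,-0.0035,0,0,0,-9.6,0,-0.003,-0.0035,0,0,0,-9.6,0,-0.003,-0.0035,0,0,0,-9.6,0,0,0,0,0,0,0,0,0,0,0,0,0,0])

```text
time: 3.78
position: [0.5046, -0.1385, 0.3647]
tcp_rot: [-0.0, 0.089, 0.996, 0.0]
wrist_force: [-0.6, -0.4, -0.6]
opening: 0.0939
grasp_force: 0.0
```

```bash
python3 -c "
from h import *
show(); plan(.505,-.1385,.304,80.,3)"
```

```text
t 3.775 p [ 0.5046 -0.1385  0.3647] head 79.74 z [-0.e+00  4.e-04 -1.e+00] F [-0.6 -0.4 -0.6] T [-0.04  0.01 -0.01] open 0.0939 g 0.0 q [ 0.24  0.5  -0.04  1.91  0.03  0.73  1.58]
3 rows [-0.0001  0.      0.0202] [ 0.01 -0.   -0.09]
```

Call:
jog_arm(motion=[0,0,0,0.02,0,0,0,0,0,0,0.02,0,0,0,100,0,0,0.02,0,0,0,190,0,0,0,0,0,0,255,0,0,0,0,0,0,255,0,0,0,0,0,0,255,0,0,0,0,0,0,255,0,0,0,0,0,0])

```text
time: 4.78
position: [0.5045, -0.1393, 0.305]
tcp_rot: [0.0, 0.089, 0.996, -0.0]
wrist_force: [-0.1, -0.3, -0.9]
opening: 0.0375
grasp_force: 0.0
```

```bash
python3 -c "
from h import *
show()"
```

```text
t 4.775 p [ 0.5045 -0.1393  0.305 ] head 79.81 z [ 5.e-04 -1.e-04 -1.e+00] F [-0.1 -0.3 -0.9] T [-0.01  0.01 -0.01] open 0.0375 g 0.0 q [ 0.24  0.59 -0.04  1.97  0.04  0.59  1.57]
```

Call:
jog_arm(motion=[255,0,0,0,0,0,0,255,0,0,0,0,0,0,255,0,0,0,0,0,0,255,0,0,0,0,0,0])

```text
time: 5.28
position: [0.5044, -0.1393, 0.3047]
tcp_rot: [-0.0, 0.089, 0.996, 0.0]
wrist_force: [-0.9, -0.2, 1.7]
opening: 0.0177
grasp_force: 30.0
```

```bash
python3 -c "
from h import *
show()"
```

```text
t 5.275 p [ 0.5044 -0.1393  0.3047] head 79.82 z [-0.e+00  1.e-04 -1.e+00] F [-0.9 -0.2  1.7] T [-0.02  0.06  0.02] open 0.0177 g 30.0 q [ 0.24  0.59 -0.04  1.97  0.04  0.58  1.57]
```

Call:
jog_arm(motion=[100,0,0,0,0,0,0,100,0,0,0,0,0,0,100,0,0,0,0,0,10,100,0,0,0,0,0,10,100,0,0,0,0,0,10,100,0,0,0,0,0,10,100,0,0,0,0,0,10,100,0,0,0,0,0,10,100,0,0,0,0,0,10,100,0,0,0,0,0,10,100,0,0,0,0,0,10,100,0,0,0,0,0,0])

```text
time: 6.78
position: [0.5045, -0.139, 0.3045]
tcp_rot: [0.0, 0.766, 0.642, -0.0]
wrist_force: [-0.6, 0.3, 0.1]
opening: 0.0572
grasp_force: 0.0
```

```bash
python3 -c "
from h import *
show(); plan(.5044,-.1393,.304,-10,1)"
```

```text
t 6.775 p [ 0.5045 -0.139   0.3045] head -10.05 z [-5.e-04 -4.e-04 -1.e+00] F [-0.6  0.3  0.1] T [-0.1   0.07 -0.01] open 0.0572 g 0.0 q [-0.06  0.63  0.41  1.97 -0.42  0.62  0.45]
1 rows [-0.0003 -0.      0.0005] [-0.02  0.03 -0.05]
```

Call:
jog_arm(motion=[255,0,0,0,0,0,0,255,0,0,0,0,0,0,255,0,0,0,0,0,0,255,0,0,0,0,0,0,255,0,0,0,0,0,0,255,0,0,0,0,0,0])

```text
time: 7.52
position: [0.5045, -0.1394, 0.3047]
tcp_rot: [0.0, 0.767, 0.642, 0.0]
wrist_force: [0.1, 0.2, 0.1]
opening: 0.0177
grasp_force: 30.0
```

```bash
python3 -c "
from h import *
show()"
```

```text
t 7.525 p [ 0.5045 -0.1394  0.3047] head -10.18 z [ 2.e-04 -1.e-04 -1.e+00] F [0.1 0.2 0.1] T [-0.12  0.   -0.02] open 0.0177 g 30.0 q [-0.06  0.63  0.41  1.97 -0.42  0.62  0.45]
```

Call:
jog_arm(motion=[255,0,0,-0.012,0,0,0,255,0,0,-0.016,0,0,0,255,0,0,-0.016,0,0,0,255,0,0,-0.014,0,0,0,255,0,0,0,0,0,0,255,0.02,0,0,0,0,0,255,0.02,0,0,0,0,0,255,0.019,0,0,0,0,0,255,0,0,0,0,0,0,255,0,0,0,0,0,0])

```text
time: 8.78
position: [0.5146, -0.082, 0.3625]
tcp_rot: [0.0, 0.767, 0.641, -0.0]
wrist_force: [-0.0, -0.3, -1.0]
opening: 0.0176
grasp_force: 30.0
```

```bash
python3 -c "
from h import *
show()
p,D=get_image('side'); cv2.imwrite('pics/s2.png',cv2.resize(p[170:260,205:325],(800,600),interpolation=cv2.INTER_CUBIC))"
```

```text
t 8.775 p [ 0.5146 -0.082   0.3625] head -10.21 z [-5.e-04 -7.e-04 -1.e+00] F [-0.  -0.3 -1. ] T [-0.08  0.06  0.05] open 0.0176 g 30.0 q [-0.22  0.55  0.48  1.93 -0.36  0.75  0.29]
```

View pics/s2.png

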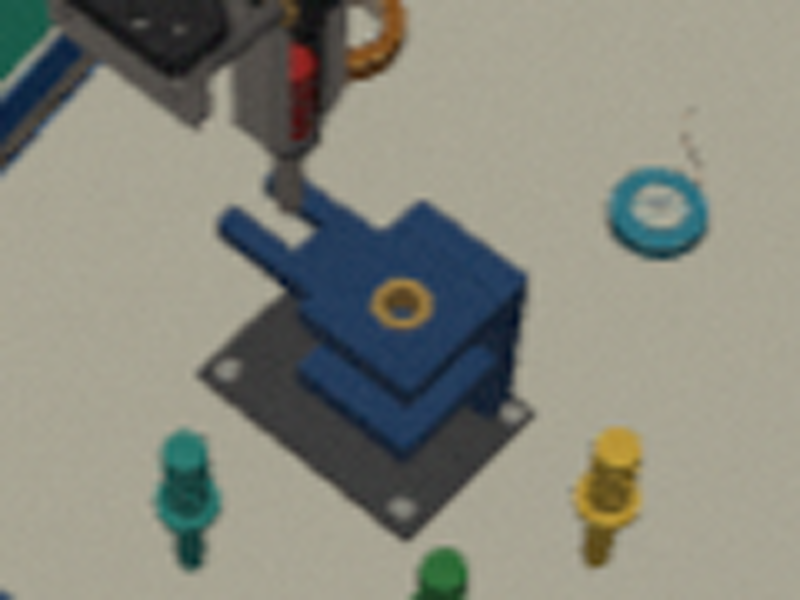

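The picture shows the lifted pin's tip at (290,208), over the notch between the prongs (230,220) and (285,185). The emptied brass bore is at (403,304).

```bash
python3 - <<'E'
from h import *
b=onplane("side",265.05,215.25,.098); t=onplane("side",248.1,200.9,.107)
a=np.radians(-10.1); X=np.array([np.cos(a),np.sin(a),0]);Y=np.array([-np.sin(a),np.cos(a),0])
print(b,t,(t-b)@X,(t-b)@Y)
# prong tips / ring in both views
for n in("side","top"):
    p,D=get_image(n); C=cloud(n,D); h=cv2.cvtColor(p,cv2.COLOR_BGR2HSV).astype(int)
    Q=np.array([.5045,-.139]); near=np.linalg.norm(C[...,:2]-Q,axis=-1)<.016
    m=near&(h[...,0]>8)&(h[...,0]<40)&(h[...,1]>60); v,u=np.nonzero(m)
    if len(u): (c,r,_)=cv2.fitEllipse(cv2.convexHull(np.c_[u,v].astype(np.int32))); print(n,len(u),c,r,onplane(n,*c,.098))
    bl=(h[...,0]>100)&(h[...,0]<130)&(h[...,1]>110)&(abs(C[...,2]-.098)<.008)&(np.linalg.norm(C[...,:2]-Q,axis=-1)<.12)
    P=(C[bl][:,:2]-Q); x=P@X[:2]; y=P@Y[:2]
    f=(y>.066)&(y<.078); print(n,"prongs x",np.sort(x[f&(x<0)])[[0,-1]],np.sort(x[f&(x>0)])[[0,-1]],"ymax",y.max())
    s=(abs(x)<.03)&(y<.02); print("arm x min",np.percentile(x[y<.028],1),"ymin",np.percentile(y,1))
E
```

```text
[ 0.50476781 -0.13966244  0.098     ] [ 0.51366999 -0.08290029  0.107     ] -0.0011899633946748631 0.0574436605411613
side 117 (264.6817321777344, 175.48651123046875) (14.106252670288086, 316.5003967285156) [ 0.61603823 -0.07126962  0.098     ]Traceback (most recent call last):
  File "<stdin>", line 13, in <module>
IndexError: index 0 is out of bounds for axis 0 with size 0
```

Call:
jog_arm(motion=[255,0,0,0.015,0,0,0,255,0,0,0.015,0,0,0,255,0,0,0.01,0,0,0,255,0,0,0,0,0,0])

```text
time: 9.38
position: [0.5146, -0.0812, 0.3215]
tcp_rot: [-0.001, 0.767, 0.642, -0.001]
wrist_force: [-0.2, -0.1, -1.1]
opening: 0.0176
grasp_force: 30.0
```

```bash
python3 -c "
from h import *
show()"
```

```text
t 9.375 p [ 0.5146 -0.0812  0.3215] head -10.19 z [-2.1e-03  1.0e-04 -1.0e+00] F [-0.2 -0.1 -1.1] T [-0.07  0.08  0.  ] open 0.0176 g 30.0 q [-0.19  0.6   0.44  1.97 -0.41  0.66  0.33]
```

Call:
jog_arm(motion=[255,0,0,0.008,0,0,0,255,0,0,0.007,0,0,0,255,0,0,0.002,0,0,0,255,0,0,0,0,0,0])

```text
time: 9.88
position: [0.5148, -0.0812, 0.3056]
tcp_rot: [-0.0, 0.767, 0.642, -0.0]
wrist_force: [-0.2, 0.5, -0.5]
opening: 0.0174
grasp_force: 30.0
```

```bash
python3 -c "
from h import *
show()"
```

```text
t 9.875 p [ 0.5148 -0.0812  0.3056] head -10.18 z [-2.e-04  0.e+00 -1.e+00] F [-0.2  0.5 -0.5] T [-0.06  0.12  0.07] open 0.0174 g 30.0 q [-0.18  0.63  0.42  1.98 -0.42  0.62  0.35]
```

Call:
jog_arm(motion=[255,0,0,0.0015,0,0,0,255,0,0,0,0,0,0])

```text
time: 10.12
position: [0.515, -0.0813, 0.3047]
tcp_rot: [0.0, 0.767, 0.642, 0.0]
wrist_force: [-1.6, 0.2, 3.0]
opening: 0.0174
grasp_force: 30.0
```

```bash
python3 -c "
from h import *
show()"
```

```text
t 10.125 p [ 0.515  -0.0813  0.3047] head -10.18 z [ 8.e-04  1.e-04 -1.e+00] F [-1.6  0.2  3. ] T [-0.01  0.36  0.03] open 0.0174 g 30.0 q [-0.17  0.63  0.42  1.98 -0.43  0.62  0.35]
```

Call:
jog_arm(motion=[120,0,0,0,0,0,0,120,0,0,0,0,0,0,120,0,0,0,0,0,0,120,0,0,0,0,0,0,100,0,0,-0.015,0,0,0,60,0,0,-0.02,0,0,0,0,0,0,-0.025,0,0,0,0,0,0,0,0,0,0])

```text
time: 11.12
position: [0.5155, -0.0815, 0.3664]
tcp_rot: [0.002, 0.767, 0.642, 0.002]
wrist_force: [-0.4, -0.8, -0.9]
opening: 0.0835
grasp_force: 0.0
```

```bash
python3 - <<'E'
from h import *
show()
plan(.467,.2165,.365,70,9)
p,D=get_image('side'); C=cloud('side',D); cv2.imwrite('pics/s3.png',cv2.resize(p[130:260,130:325],(780,520),interpolation=cv2.INTER_CUBIC))
h=cv2.cvtColor(p,cv2.COLOR_BGR2HSV).astype(int)
m=((h[...,0]<8)|(h[...,0]>172))&(h[...,1]>120); m[:170]=0;m[235:]=0;m[:,:215]=0;m[:,290:]=0
v,u=np.nonzero(m); print("red",len(u),u.mean(),v.mean(),u.min(),u.max(),v.min(),v.max(),onplane('side',u.mean(),v.mean(),.121))
E
```

```text
t 11.125 p [ 0.5155 -0.0815  0.3664] head -10.18 z [ 4.6e-03 -5.0e-04 -1.0e+00] F [-0.4 -0.8 -0.9] T [-0.07  0.05 -0.01] open 0.0835 g 0.0 q [-0.23  0.54  0.49  1.93 -0.36  0.76  0.29]
9 rows [0.035  0.0102 0.0002] [ 0.03  0.02 -8.91]
red 71 247.59154929577466 197.14084507042253 245 250 191 203 [ 0.51436974 -0.08083244  0.121     ]
```

View pics/s3.png

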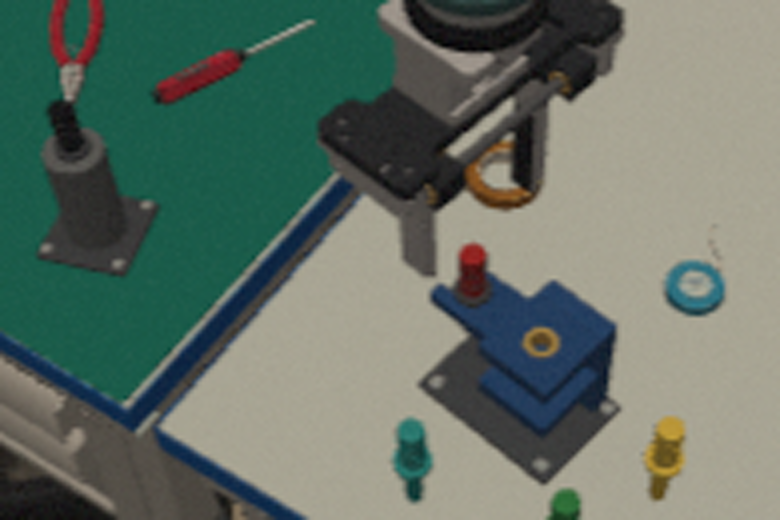

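The pin stands parked in the notch at (472,270) with its collar on the fork, let go. The bore at (541,343) is empty, and the rod is in its stand at (66,128).

```bash
python3 -c "
from h import *
plan(.467,.2185,.365,80,9)"
```

```text
9 rows [0.035  0.0133 0.    ] [ 1.000e-02  1.000e-02 -1.002e+01]
```

Call:
jog_arm(motion=[0,0.035,0.0133,0,0,0,-10,0,0.035,0.0133,0,0,0,-10,0,0.035,0.0133,0,0,0,-10,0,0.035,0.0133,0,0,0,-10,0,0.035,0.0133,0,0,0,-10,0,0.035,0.0133,0,0,0,-10,0,0.035,0.0133,0,0,0,-10,0,0.035,0.0133,0,0,0,-10,0,0.035,0.0133,0,0,0,-10,0,0,0,0,0,0,0,0,0,0,0,0,0,0])

```text
time: 12.55
position: [0.4676, 0.2182, 0.3638]
tcp_rot: [-0.0, 0.09, 0.996, -0.0]
wrist_force: [-0.4, -0.2, -0.3]
opening: 0.0939
grasp_force: 0.0
```

```bash
python3 -c "
from h import *
show(); plan(.467,.2185,.302,80.,3)"
```

```text
t 12.55 p [0.4676 0.2182 0.3638] head 79.72 z [-3.e-04 -7.e-04 -1.e+00] F [-0.4 -0.2 -0.3] T [-0.03 -0.05 -0.01] open 0.0939 g 0.0 q [-0.53  0.49  0.05  1.93 -0.04  0.72  0.94]
3 rows [0.0002 0.0001 0.0206] [-0.01 -0.   -0.09]
```

Call:
jog_arm(motion=[0,0,0,0.02,0,0,0,0,0,0,0.02,0,0,0,100,0,0,0.021,0,0,0,190,0,0,0,0,0,0,200,0,0,0,0,0,0,200,0,0,0,0,0,0,255,0,0,0,0,0,0,255,0,0,0,0,0,0,255,0,0,0,0,0,0,255,0,0,0,0,0,0,255,0,0,0,0,0,0])

```text
time: 13.92
position: [0.4672, 0.2189, 0.3032]
tcp_rot: [0.0, 0.089, 0.996, 0.0]
wrist_force: [0.2, 0.6, -0.2]
opening: 0.0172
grasp_force: 30.0
```

```bash
python3 -c "
from h import *
show()"
```

```text
t 13.925 p [0.4672 0.2189 0.3032] head 79.83 z [ 1.e-04  2.e-04 -1.e+00] F [ 0.2  0.6 -0.2] T [ 0.04  0.   -0.  ] open 0.0172 g 30.0 q [-0.52  0.59  0.04  1.99 -0.04  0.57  0.94]
```

Gripped with no side force. I open, turn back 90° and regrip.

Call:
jog_arm(motion=[100,0,0,0,0,0,0,100,0,0,0,0,0,0,100,0,0,0,0,0,10,100,0,0,0,0,0,10,100,0,0,0,0,0,10,100,0,0,0,0,0,10,100,0,0,0,0,0,10,100,0,0,0,0,0,10,100,0,0,0,0,0,10,100,0,0,0,0,0,10,100,0,0,0,0,0,10,100,0,0,0,0,0,0])

```text
time: 15.42
position: [0.4671, 0.219, 0.303]
tcp_rot: [0.0, 0.766, 0.642, -0.0]
wrist_force: [0.6, 0.0, 0.2]
opening: 0.057
grasp_force: 0.0
```

```bash
python3 -c "
from h import *
show(); plan(.4672,.2189,.302,-10,1)"
```

```text
t 15.425 p [0.4671 0.219  0.303 ] head -10.05 z [-1.e-04 -6.e-04 -1.e+00] F [0.6 0.  0.2] T [-0.05  0.04  0.05] open 0.057 g 0.0 q [-0.82  0.64  0.49  2.   -0.5   0.63 -0.17]
1 rows [-0.0001  0.0002  0.001 ] [-0.    0.04 -0.05]
```

Call:
jog_arm(motion=[255,0,0,0,0,0,0,255,0,0,0,0,0,0,255,0,0,0,0,0,0,255,0,0,0,0,0,0,255,0,0,0,0,0,0,255,0,0,0,0,0,0])

```text
time: 16.18
position: [0.4674, 0.2188, 0.3032]
tcp_rot: [0.0, 0.767, 0.642, 0.0]
wrist_force: [-0.0, 0.8, -0.7]
opening: 0.0175
grasp_force: 30.0
```

```bash
python3 -c "
from h import *
show()"
```

```text
t 16.175 p [0.4674 0.2188 0.3032] head -10.17 z [ 4.e-04 -0.e+00 -1.e+00] F [-0.   0.8 -0.7] T [-0.17  0.01 -0.  ] open 0.0175 g 30.0 q [-0.82  0.64  0.49  2.   -0.5   0.63 -0.17]
```

Call:
jog_arm(motion=[255,0,0,-0.01,0,0,0,255,0,0,-0.015,0,0,0,255,0,0,-0.02,0,0,0,255,0,0,-0.02,0,0,0,255,0,0,-0.02,0,0,0,255,0,0,-0.025,0,0,0,255,0,0,-0.025,0,0,0,255,0,0,-0.015,0,0,0,255,0,0,0,0,0,0])

```text
time: 17.3
position: [0.4673, 0.2188, 0.4543]
tcp_rot: [0.0, 0.767, 0.642, 0.001]
wrist_force: [-0.2, 0.5, -0.6]
opening: 0.0176
grasp_force: 30.0
```

```bash
python3 -c "
from h import *
show(); plan(.5046,-.1394,.453,-10.1,11)"
```

```text
t 17.3 p [0.4673 0.2188 0.4543] head -10.17 z [ 0.0017  0.0013 -1.    ] F [-0.2  0.5 -0.6] T [-0.07  0.09 -0.01] open 0.0176 g 30.0 q [-0.94  0.44  0.65  1.84 -0.32  0.97 -0.33]
11 rows [-0.0315  0.0091  0.0001] [ 0.01 -0.01 -0.01]
```

Call:
jog_arm(motion=[255,-0.02,0.006,0,0,0,0,255,-0.034,0.01,0,0,0,0,255,-0.037,0.0105,0,0,0,0,255,-0.037,0.0105,0,0,0,0,255,-0.037,0.0105,0,0,0,0,255,-0.037,0.0105,0,0,0,0,255,-0.037,0.0105,0,0,0,0,255,-0.037,0.0105,0,0,0,0,255,-0.036,0.0105,0,0,0,0,255,-0.024,0.0075,0,0,0,0,255,-0.01,0.003,0,0,0,0,255,0,0,0,0,0,0])

```text
time: 18.8
position: [0.504, -0.1402, 0.4526]
tcp_rot: [-0.001, 0.768, 0.641, -0.0]
wrist_force: [-0.2, -0.3, -1.4]
opening: 0.0171
grasp_force: 30.0
```

```bash
python3 -c "
from h import *
show(); plan(.5046,-.1394,.415,-10.1,2)
p,D=get_image('side'); cv2.imwrite('pics/s4.png',cv2.resize(p[140:260,200:340],(700,600),interpolation=cv2.INTER_CUBIC))"
```

```text
t 18.8 p [ 0.504  -0.1402  0.4526] head -10.28 z [-1.5e-03  2.0e-04 -1.0e+00] F [-0.2 -0.3 -1.4] T [-0.04  0.12  0.01] open 0.0171 g 30.0 q [-0.23  0.46  0.67  1.82 -0.33  0.98  0.39]
2 rows [0.0004 0.0003 0.0188] [-0.04  0.   -0.09]
```

View pics/s4.png

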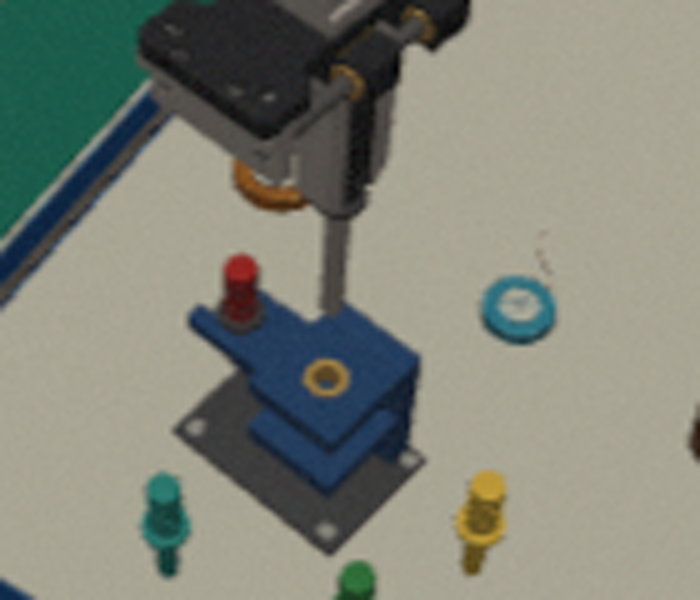

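The picture shows the held rod with its tip at (330,310) over the bore at (326,378), and the pin still parked at (240,290).

Call:
jog_arm(motion=[255,0.0008,0.0006,0.02,0,0,0,255,0,0,0.02,0,0,0,255,0,0,0.01,0,0,0,255,0,0,0,0,0,0,255,0,0,0,0,0,0])

```text
time: 19.48
position: [0.5055, -0.1386, 0.4038]
tcp_rot: [0.0, 0.767, 0.642, 0.0]
wrist_force: [0.2, 1.4, -0.8]
opening: 0.017
grasp_force: 30.0
```

```bash
python3 -c "
from h import *
show(); plan(.5046,-.1394,.39,-10.1,1)
p,D=get_image('side'); cv2.imwrite('pics/s5.png',cv2.resize(p[180:240,230:300],(700,600),interpolation=cv2.INTER_CUBIC))"
```

```text
t 19.475 p [ 0.5055 -0.1386  0.4038] head -10.15 z [ 1.e-03 -2.e-04 -1.e+00] F [ 0.2  1.4 -0.8] T [-0.08  0.07  0.02] open 0.017 g 30.0 q [-0.2   0.52  0.63  1.88 -0.39  0.87  0.44]
1 rows [-0.0009 -0.0008  0.0138] [ 0.06 -0.   -0.05]
```

View pics/s5.png

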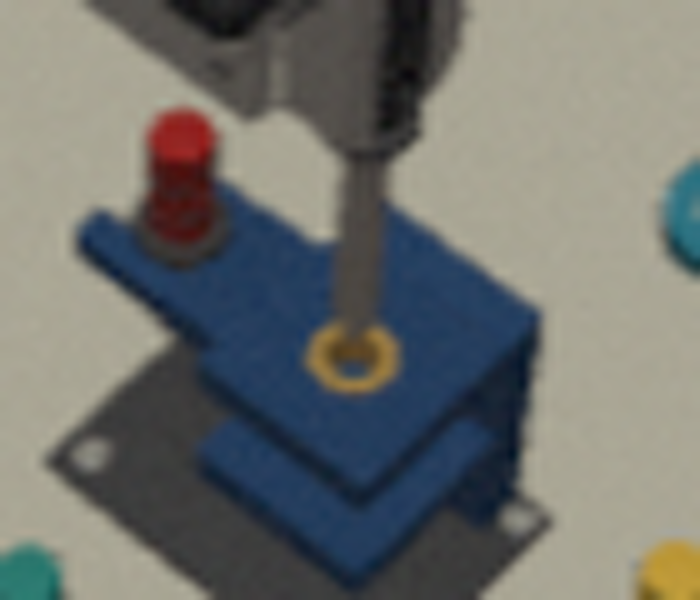

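The tip at (355,335) points into the brass bore at (352,355), about 1 cm above it.

Call:
jog_arm(motion=[255,-0.0009,-0.0008,0.007,0,0,0,255,0,0,0.008,0,0,0,255,0,0,0.005,0,0,0,255,0,0,0,0,0,0])

```text
time: 20.02
position: [0.5043, -0.1394, 0.3827]
tcp_rot: [-0.0, 0.767, 0.642, -0.0]
wrist_force: [0.3, -0.2, -2.1]
opening: 0.0175
grasp_force: 30.0
```

```bash
python3 -c "
from h import *
show(); plan(.5046,-.1394,.36,-10.1,2)"
```

```text
t 20.025 p [ 0.5043 -0.1394  0.3827] head -10.18 z [-6.e-04  2.e-04 -1.e+00] F [ 0.3 -0.2 -2.1] T [-0.03  0.01 -0.02] open 0.0175 g 30.0 q [-0.19  0.54  0.61  1.91 -0.41  0.82  0.46]
2 rows [0.     0.0001 0.0113] [-0.02 -0.   -0.04]
```

Call:
jog_arm(motion=[255,0,0,0.008,0,0,0,255,0,0,0.008,0,0,0,255,0,0,0.008,0,0,0,255,0,0,0.006,0,0,0,255,0,0,0,0,0,0,255,0,0,0,0,0,0])

```text
time: 20.78
position: [0.5043, -0.1395, 0.3532]
tcp_rot: [-0.0, 0.767, 0.642, -0.0]
wrist_force: [1.3, -0.1, -1.7]
opening: 0.0173
grasp_force: 30.0
```

```bash
python3 -c "
from h import *
show(); plan(.5045,-.1394,.325,-10.1,3)"
```

```text
t 20.775 p [ 0.5043 -0.1395  0.3532] head -10.17 z [-1.e-04  0.e+00 -1.e+00] F [ 1.3 -0.1 -1.7] T [-0.04  0.03  0.03] open 0.0173 g 30.0 q [-0.16  0.58  0.57  1.94 -0.45  0.75  0.49]
3 rows [0.     0.0001 0.0094] [-0.   -0.   -0.02]
```

Call:
jog_arm(motion=[255,0,0,0.007,0,0,0,255,0,0,0.007,0,0,0,255,0,0,0.007,0,0,0,255,0,0,0.007,0,0,0,255,0,0,0,0,0,0,255,0,0,0,0,0,0])

```text
time: 21.52
position: [0.5043, -0.1395, 0.3251]
tcp_rot: [-0.0, 0.767, 0.642, -0.0]
wrist_force: [1.5, 1.2, -1.8]
opening: 0.0174
grasp_force: 30.0
```

```bash
python3 -c "
from h import *
show()
p,D=get_image('side'); cv2.imwrite('pics/s6.png',cv2.resize(p[170:260,220:325],(700,600),interpolation=cv2.INTER_CUBIC))"
```

```text
t 21.525 p [ 0.5043 -0.1395  0.3251] head -10.17 z [-2.e-04  1.e-04 -1.e+00] F [ 1.5  1.2 -1.8] T [ 0.02 -0.16  0.06] open 0.0174 g 30.0 q [-0.14  0.62  0.54  1.96 -0.49  0.69  0.53]
```

View pics/s6.png

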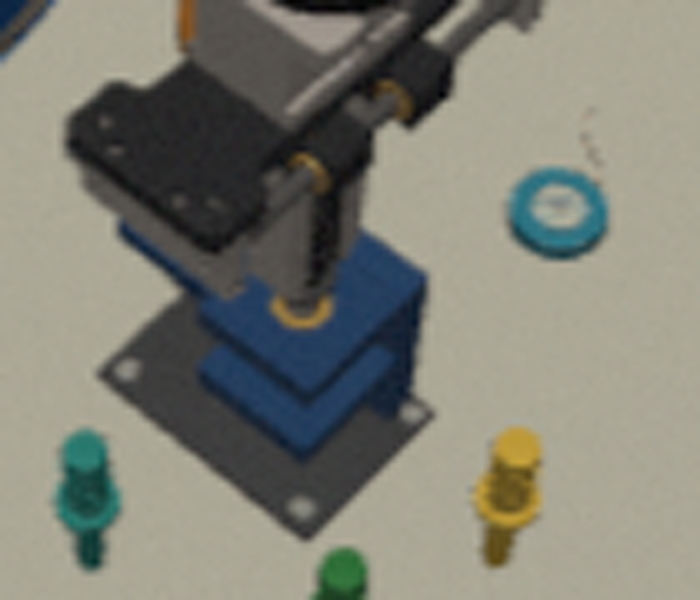

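The rod stands in the brass bore at (302,310) with light forces. Its collar is about 20 mm above the upper arm, and the computed tip height of 30 mm is below the lower arm. The pin is hidden by the gripper, but the gripper body passes well above it. I hand in.

```bash
python3 -c "
from h import *
print(hand_in())"
```

```text
the job is handed in; nothing more can be done
None
```

I handed the job in at about 21.6 s. By my measurements the pin is parked in the notch and let go, and the rod is held through both bushings with its collar about 20 mm above the upper arm. The gripper hid the pin in the last picture, and hand-in returned no verdict.

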